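Find and open the inspection hatch in the pipe boxing

ROBOT

A 6-joint arm with a two-finger parallel gripper is mounted at the origin on a cart in front of the work surface, level with it; the furniture and walls round the work are solid. World frame = base frame: x ahead of the robot, y to its left, z up, the work surface at z = 0. Lengths are in m, angles in rad, forces in N, time in s.
With the tool pointing down it reaches from about 0.35 to 0.775 m from the base axis. Payload 5.5 kg.
Tool frame: the origin (TCP) lies at the very end of the fingers, on their centre line; the grasp point (between the pads) lies 19 mm behind it; z points along the fingers, y is the line along which they close (so a half turn about z gives the same grasp; the last joint's range is limited). The gripper opens to 85 mm and grips with 20 to 120 N. Pads are 22 mm wide; open, the fingers measure 114 mm over their backs; the gripper's body (76 mm by 85 mm) begins 54 mm behind the grasp point. The pads swing forward as they close: fully open they stand 13 mm farther back than shut.
Start: joints at [0.982, 0.313, 0.046, 1.304, 0, 1.431], TCP at [0.25, 0.518, 0.231] pointing down, gripper open.
Joint ranges: [-2.76, 2.76], [-0.86, 1.69], [-1.03, 1.26], [-2.2, 2.34], [-1.47, 1.5], [-3.14, 3.14]. Speed limits (rad/s): [2.57, 2.57, 3.14, 3.14, 3.14, 3.14].

INTERFACE

Orientations are given as a unit quaternion [w, x, y, z].
In Python, from workcell import env, imaging, ticket gives the robot as it stands. The module is installed in compiled form; this text tells all that it offers.
- The arm moves only by the tool apply_moves, never from a script. Its argument "rows" is a list of rows, each an object with "xyz": the shift along the tool's x, y, z in mm, a list of three; "turn": the turn, a rotation vector about the tool's x, y, z in rad, a list of three; "grip": the opening, from 0 (shut) to 1 (fully open). A call has 1 to 12 rows; each row is the pose to reach, as a shift and turn from the pose commanded when the call began, along the tool's axes at that moment; what a row does not reach only later rows make up. A row lasts 1/12 s, in which the tool goes at most 41.7 mm and 7.16 degrees, less where a joint would pass 70% of its speed; a pose out of reach is approached as far as the arm can. A call with a gripper value outside its range is refused whole. The fingers move at their own pace and stop on an object; "force" is the grip in N (left out, the last holds). Time passes only in rows, so rows that repeat a pose let the fingers close. It gives the time, the measured TCP pose, the force, the opening and the grip force at its end, in the units of the state.
- env.get_state(): the state, without advancing time (a new reading comes with each control period).
- imaging.read_camera(name): name is "side" or "top" or "wrist"; returns a dict with "color" (384x512x3 uint8, blue, green, red), "z_map" (384x512 float32, m along the optical axis (not along the pixel's ray), 0 where there is no reading), "camera_matrix" (3x3 intrinsics, pixels), "view" (4x4, takes a point from world to camera coordinates). Camera axes: x right, y down, z forward; pixel columns grow to the right and rows downward; lengths in m; the calibration is good to about 2 mm. A picture is of the moment at which its call begins.
- ticket.hand_in(): hands the job in; it is judged then, once.
The state is a dict: "clock": time; "joint_pos": joint angles; "qvel": joint speeds; "tau": joint torques, N m; "tcp_pos": TCP position; "orientation": TCP orientation; "wrist_force": force on the tool from outside, world axes, zero at the start; "ft_torque": the same for the moment, N m; "finger_gap": finger opening in m; "grip_force": force on a finger pad.
Only numpy, scipy, OpenCV 4.12 (cv2) and the standard library are available. Lean on these libraries where they do the work, as an engineer would, in place of code of your own. Each camera call takes 0.05 s, during which the arm holds its last target. There are 200 camera calls.

TASK

One of the four identical lids in the top of this pipe boxing was left unlocked to serve as the inspection hatch; the other three are locked from below. With the fingertips, press each lid gently on its tail (the end by the wide back rail) until you find the one that rocks and press that tail down until its front end stands clear, then gently push the raised front end up and over until the lid leans back on its stop and stays fully open. Do not grip any lid between the fingers, and leave the locked lids shut and the tape measure, screwdriver and spring clamp where they are.

Things in the scene. Friction and masses are not known exactly. Their poses are not given: they have to be found in the camera images.
- boxing: Pipe boxing fixed to the bench: closed timber case 214 (x) x 294 (y) x 90 mm high, a 22 mm copper pipe sticking 26 mm out of both ends. Origin: centre of its underside; x from the narrow front rail (14 mm, robot's side) to the wide back rail (36 mm), y left along the row of 4 lids, z up. Lids' top faces flush at 90 mm; lid centres x = -11, y = +103.5, +34.5, -34.5, -103.5 mm; 10 mm bars between.
- pin_line (a point): Middle of the line of the lids' hidden cross pins, x = +14, y = 0, z = 82 mm of the boxing, axes as the boxing's. Each lid (160 x 56 x 16 mm, 0.1 kg) turns about its pin, parallel to y: 105 mm of it in front of the pin, 55 mm (the tail) behind. Pins are stiff: a lid stays at any angle it is left at. The case is clear under the tails to 25 mm below the top faces.
- back_rail (a point): Middle of the top of the wide back rail (36 mm), just behind the tails of the lids; fixed. Inside the case below it, unseen, is a turn-button for each lid. Three are closed under the tails: those lids yield under 1.5 mm to a press. One, at a random place, is open: that lid's tail, pressed 40 mm behind the pin, sinks with about 2 to 4 N and the lid's front end rises.
- lid_0 (a joint): Angle in rad of the lid at the left end of the row about its pin: 0 shut and flush, grows as its tail sinks and its front end rises, 1.57 upright, 1.8 fully open, leaning back 13 degrees on its stop (beyond upright, top towards the back rail).
- lid_1 (a joint): Angle in rad of the lid second from the left about its pin: 0 shut and flush, grows as its tail sinks and its front end rises, 1.57 upright, 1.8 fully open, leaning back 13 degrees on its stop (beyond upright, top towards the back rail).
- lid_2 (a joint): Angle in rad of the lid third from the left about its pin: 0 shut and flush, grows as its tail sinks and its front end rises, 1.57 upright, 1.8 fully open, leaning back 13 degrees on its stop (beyond upright, top towards the back rail).
- lid_3 (a joint): Angle in rad of the lid at the right end of the row about its pin: 0 shut and flush, grows as its tail sinks and its front end rises, 1.57 upright, 1.8 fully open, leaning back 13 degrees on its stop (beyond upright, top towards the back rail).
- lid_0_mid (a point): Centre of the upper face of the wooden lid at the left end of the row (160 x 56 x 16 mm), moving with it. x runs along the lid to its tail (ends at +-80 mm, pin at x = +25 mm and 8 mm below the face), y across it (edges at +-28 mm), z out of the upper face. Shut, the axes are the boxing's; it turns about y.
- lid_1_mid (a point): Centre of the upper face of the wooden lid second from the left (160 x 56 x 16 mm), moving with it. x runs along the lid to its tail (ends at +-80 mm, pin at x = +25 mm and 8 mm below the face), y across it (edges at +-28 mm), z out of the upper face. Shut, the axes are the boxing's; it turns about y.
- lid_2_mid (a point): Centre of the upper face of the wooden lid third from the left (160 x 56 x 16 mm), moving with it. x runs along the lid to its tail (ends at +-80 mm, pin at x = +25 mm and 8 mm below the face), y across it (edges at +-28 mm), z out of the upper face. Shut, the axes are the boxing's; it turns about y.
- lid_3_mid (a point): Centre of the upper face of the wooden lid at the right end of the row (160 x 56 x 16 mm), moving with it. x runs along the lid to its tail (ends at +-80 mm, pin at x = +25 mm and 8 mm below the face), y across it (edges at +-28 mm), z out of the upper face. Shut, the axes are the boxing's; it turns about y.
- rule: Tape measure, 32 x 71 x 63 mm, standing loose behind the boxing. Origin: centre of its underside. To be left alone.
- driver: Screwdriver with yellow handle, 29 x 175 x 28 mm, lying loose in front of the boxing. Origin: centre of its underside. To be left alone.
- clamp: Spring clamp, 66 x 123 x 26 mm, lying loose at the left end of the boxing. Origin: centre of its underside. To be left alone.

How it is judged:
On the way, in this order (a step that is already met when the one before it is completed fails the run):
1. the unlocked lid is rocked by a press on its tail: its front end stands up out of the top (0.2 to 1.2 rad) ((value of joint lid_0 between 0.2 and 1.2 rad or value of joint lid_1 between 0.2 and 1.2 rad or value of joint lid_2 between 0.2 and 1.2 rad or value of joint lid_3 between 0.2 and 1.2 rad)), for 0.1 s.
2. that lid is pushed over, past upright, on to its stop (value of joint any of lid_0, lid_1, lid_2, lid_3 above 1.65 rad), for 0.1 s.
At the end, for the whole second after the job is handed in: One lid stands fully open and still, leaning back past upright on its stop (joint above 1.65 rad; the stop is at 1.8), the three others are shut (below 0.1 rad), and the tape measure, screwdriver and spring clamp are within 20 mm of where they stood (((value of joint lid_0 above 1.65 rad and velocity of joint lid_0 between -0.05 and 0.05 rad/s and value of joint each of lid_1, lid_2, lid_3 below 0.1 rad) or (value of joint lid_1 above 1.65 rad and velocity of joint lid_1 between -0.05 and 0.05 rad/s and value of joint each of lid_0, lid_2, lid_3 below 0.1 rad) or (value of joint lid_2 above 1.65 rad and velocity of joint lid_2 between -0.05 and 0.05 rad/s and value of joint each of lid_0, lid_1, lid_3 below 0.1 rad) or (value of joint lid_3 above 1.65 rad and velocity of joint lid_3 between -0.05 and 0.05 rad/s and value of joint each of lid_0, lid_1, lid_2 below 0.1 rad)) and distance of each of rule, driver, clamp from where it was at the start of the episode below 0.02 m); the robot touches nothing.
It fails at once if the tape measure, screwdriver or spring clamp is knocked or carried more than 20 mm from its place (distance of any of rule, driver, clamp from where it was at the start of the episode above 0.02 m).
It fails at once if a lid is gripped between the fingers (the point between the finger pads lies inside the board) ((x of the grasp point in the frame of lid_0_mid between -0.086 and 0.08 m and y of the grasp point in the frame of lid_0_mid between -0.028 and 0.028 m and z of the grasp point in the frame of lid_0_mid between -0.016 and 0 m) or (x of the grasp point in the frame of lid_1_mid between -0.086 and 0.08 m and y of the grasp point in the frame of lid_1_mid between -0.028 and 0.028 m and z of the grasp point in the frame of lid_1_mid between -0.016 and 0 m) or (x of the grasp point in the frame of lid_2_mid between -0.086 and 0.08 m and y of the grasp point in the frame of lid_2_mid between -0.028 and 0.028 m and z of the grasp point in the frame of lid_2_mid between -0.016 and 0 m) or (x of the grasp point in the frame of lid_3_mid between -0.086 and 0.08 m and y of the grasp point in the frame of lid_3_mid between -0.028 and 0.028 m and z of the grasp point in the frame of lid_3_mid between -0.016 and 0 m)).
It fails at once if the boxing or a lid is pressed roughly, with more than 50 N (contact force between any of the arm, the fingers and boxing above 50 N).
It also fails if it takes over 48 s, if anything falls off the work surface, if the arm or the gripper's body presses on something with over 40 N, if the wrist force passes 120 N, or if a joint passes its speed limit or range.

## Working session

There is one attempt and no reset: what is moved stays moved. The work goes in short steps, Python scripts to look and compute and a tool call to move; the robot and the scene stay as the last step left them, time stands still between calls to the robot, and variables do not carry over. Pictures are saved under pics/ and viewed, at most 10 in all, crops included, and the job is handed in when it is done.

Besides the shell and the picture viewer there is one more tool, called after "Request:" as a command line: name --argument value ..., lists and objects as JSON in quotes. apply_moves: Moves the arm, as the interface text tells. Its arguments: {"type":"object","properties":{"rows":{"type":"array"},"force":{"type":"number"}},"required":["rows"]}

```bash
mkdir -p pics; python3 - <<'E'
from workcell import env, imaging
import cv2,numpy as np,pickle
s=env.get_state();print(s)
d={}
for n in("top","side"):
    c=imaging.read_camera(n);d[n]=c;print(n,c["camera_matrix"].round(1).tolist(),c["view"].round(3).tolist())
pickle.dump(d,open("c0.pkl","wb"))
cv2.imwrite("pics/a.png",cv2.resize(np.vstack([d["top"]["color"],d["side"]["color"]]),(400,600)))
cv2.imwrite("pics/top.png",d["top"]["color"])
cv2.imwrite("pics/side.png",d["side"]["color"])
E
```

```text
{'clock': 0.0, 'joint_pos': array([ 9.82386043e-01,  3.14007116e-01,  4.49785583e-02,  1.30357573e+00,
       -1.85132575e-05,  1.43120516e+00]), 'qvel': array([ 0.00052136,  0.0006178 ,  0.00164825, -0.00081273, -0.00093366,
       -0.00159753]), 'tau': array([ 1.26066301e-03, -4.80628288e+01,  2.98533583e+01,  1.93075184e-02,
        3.32000786e-05, -1.71234877e-06]), 'tcp_pos': array([0.2492217 , 0.51762645, 0.23040486]), 'orientation': array([-3.13180634e-04,  2.22530665e-01,  9.74925272e-01, -8.48045981e-04]), 'wrist_force': array([ 0.2814932 , -0.78622687,  0.1021083 ]), 'ft_torque': array([ 0.00641559,  0.00573747, -0.03423493]), 'grip_force': 0.0, 'finger_gap': 0.08546286186714049}
top [[421.7, 0.0, 258.1], [0.0, 421.7, 190.5], [0.0, 0.0, 1.0]] [[-0.007, -1.0, -0.022, 0.346], [-0.988, 0.01, -0.152, 0.592], [0.152, 0.021, -0.988, 0.859], [0.0, 0.0, 0.0, 1.0]]
side [[474.3, 0.0, 256.2], [0.0, 474.3, 190.8], [0.0, 0.0, 1.0]] [[-0.989, -0.147, 0.019, 0.635], [-0.107, 0.618, -0.779, -0.061], [0.102, -0.772, -0.627, 1.243], [0.0, 0.0, 0.0, 1.0]]
```

View pics/top.png

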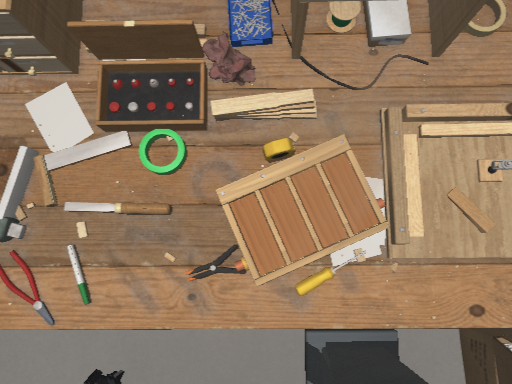

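View pics/side.png

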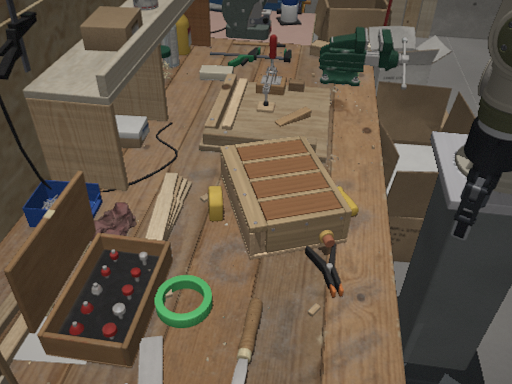

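Top view: the boxing is at px (220-385, 138-282), with its wide back rail on the upper-left edge (220,192)-(345,140). The tape is at (278,148), the clamp at (215,262) and the driver at (330,275). Next I fit the top face from depth.

```bash
cat > h.py <<'E'
import numpy as np,cv2
from scipy.spatial.transform import Rotation as R
def cloud(c):
    K=c["camera_matrix"];z=c["z_map"];v,u=np.mgrid[:z.shape[0],:z.shape[1]]
    p=np.stack([(u-K[0,2])*z/K[0,0],(v-K[1,2])*z/K[1,1],z],-1)
    T=np.linalg.inv(c["view"]);return p@T[:3,:3].T+T[:3,3]
E
python3 - <<'E'
import pickle;from h import *
d=pickle.load(open("c0.pkl","rb"))
for n in d:
    c=d[n];w=cloud(c)
    m=(abs(w[...,2]-.09)<.012)&(c["z_map"]>0)&(w[...,0]>.3)&(w[...,0]<.75)&(abs(w[...,1])<.4)
    k,l,st,_=cv2.connectedComponentsWithStats(m.astype(np.uint8));i=1+st[1:,4].argmax();m=l==i
    p=w[m];r=cv2.minAreaRect((p[:,:2]*1000).astype(np.float32));print(n,st[i],r,p[:,2].mean(),cv2.boxPoints(r).tolist())
    # lids: reddish
    hsv=cv2.cvtColor(c["color"],cv2.COLOR_BGR2HSV);b=c["color"].astype(int)
    ml=m&(b[...,2]-b[...,0]>70)&(hsv[...,1]>120)
    ml=cv2.morphologyEx(ml.astype(np.uint8),cv2.MORPH_OPEN,np.ones((3,3)))
    k,l,st,_=cv2.connectedComponentsWithStats(ml)
    for i in range(1,k):
        if st[i,4]>150:
            q=w[l==i];print(st[i,4],[np.round(t,1) for t in cv2.minAreaRect((q[:,:2]*1000).astype(np.float32))])
c=d["top"];w=cloud(c)
for n,(x0,x1,y0,y1) in dict(rule=(262,295,136,162),clamp=(180,248,240,285),driver=(293,365,250,298)).items():
    q=w[y0:y1,x0:x1].reshape(-1,3);q=q[(q[:,2]>.008)&(q[:,2]<.08)];print(n,np.percentile(q,[2,98],axis=0).round(3).tolist())
E
```

```text
top [  229   134   161   152 14397] ((551.8628540039062, 252.04910278320312), (214.45263671875, 294.8457946777344), 23.316186904907227) 0.08909467737376334 [[395.0425109863281, 344.991943359375], [511.7439270019531, 74.224853515625], [708.6832275390625, 159.10626220703125], [591.9818115234375, 429.87335205078125]]
2041 [array([582.5, 153.2]), array([158.6,  55.3]), np.float64(23.5)]
2095 [array([555.2, 216.4]), array([159. ,  55.5]), np.float64(23.1)]
2115 [array([527.8, 279.6]), array([158.9,  55.5]), np.float64(23.3)]
2116 [array([500.7, 343.1]), array([158.9,  55.1]), np.float64(23.2)]
side [ 220  135  132   92 8065] ((551.8773803710938, 253.20660400390625), (215.41004943847656, 298.6370544433594), 23.343576431274414) 0.09101434274190286 [[393.82196044921875, 347.625244140625], [512.1550903320312, 73.43304443359375], [709.9328002929688, 158.7879638671875], [591.5996704101562, 432.98016357421875]]
rule [[0.67, 0.261, 0.01], [0.72, 0.327, 0.064]]
clamp [[0.409, 0.368, 0.014], [0.476, 0.492, 0.048]]
driver [[0.376, 0.114, 0.009], [0.464, 0.26, 0.071]]
```

```bash
cat >> h.py <<'E'
YAW=np.deg2rad(23.3);C=np.array([.552,.2523,0]);B=R.from_euler('z',YAW)
def show(*targets):
    "boxing-frame mm targets -> tool-frame shift mm, turn"
    from workcell import env
    s=env.get_state();q=s["orientation"];T=R.from_quat([q[1],q[2],q[3],q[0]])
    want=R.from_matrix(np.column_stack([-B.apply([1,0,0]),B.apply([0,1,0]),[0,0,-1]]))
    print("t",s["clock"],"box",(B.inv().apply(s["tcp_pos"]-C)*1000).round(1),"Fbox",B.inv().apply(s["wrist_force"]).round(1),"gap",round(s["finger_gap"],4),"turn",(T.inv()*want).as_rotvec().round(3))
    for t in targets: print(t,"->",(T.inv().apply(C+B.apply(np.array(t)/1000)-s["tcp_pos"])*1000).round(1))
E
python3 -c "
from h import *
show((54,103.5,130))"
```

```text
t 0.1 box [-173.1  363.5  230.5] Fbox [-0.1 -0.3  0. ] gap 0.0853 turn [-0.001 -0.001 -0.855]
(54, 103.5, 130) -> [-345.2    1.1  100.4]
```

Request:
apply_moves --rows '[{"xyz": [-35, 0, 0], "turn": [0, 0, -0.1], "grip": 0}, {"xyz": [-70, 0, 0], "turn": [0, 0, -0.2], "grip": 0}, {"xyz": [-105, 0, 0], "turn": [0, 0, -0.3], "grip": 0}, {"xyz": [-140, 0, 0], "turn": [0, 0, -0.4], "grip": 0}, {"xyz": [-175, 0, 0], "turn": [0, 0, -0.5], "grip": 0}, {"xyz": [-210, 0, 10], "turn": [0, 0, -0.6], "grip": 0}, {"xyz": [-245, 0, 30], "turn": [0, 0, -0.7], "grip": 0}, {"xyz": [-280, 0, 50], "turn": [0, 0, -0.8], "grip": 0}, {"xyz": [-315, 1, 75], "turn": [0, 0, -0.855], "grip": 0}, {"xyz": [-345, 1, 100], "turn": [0, 0, -0.855], "grip": 0}, {"xyz": [-345, 1, 100], "turn": [0, 0, -0.855], "grip": 0}, {"xyz": [-345, 1, 100], "turn": [0, 0, -0.855], "grip": 0}]' --force 20

```text
clock: 1.1
tcp_pos: [0.5606, 0.3671, 0.1279]
orientation: [-0.003, -0.2, 0.98, -0.001]
wrist_force: [-0.1, 0.0, 0.6]
finger_gap: 0.0001
grip_force: 0.0
```

```bash
python3 -c "
from h import *
show((54,103.5,93))"
```

```text
t 1.1 box [ 53.3 102.1 127.9] Fbox [-0.1  0.1  0.6] gap 0.0001 turn [-0.    -0.006 -0.004]
(54, 103.5, 93) -> [-0.9  1.4 34.9]
```

Request:
apply_moves --rows '[{"xyz": [-1, 1, 20], "turn": [0, 0, 0], "grip": 0}, {"xyz": [-1, 1, 35], "turn": [0, 0, 0], "grip": 0}, {"xyz": [-1, 1, 36], "turn": [0, 0, 0], "grip": 0}, {"xyz": [-1, 1, 37], "turn": [0, 0, 0], "grip": 0}, {"xyz": [-1, 1, 38], "turn": [0, 0, 0], "grip": 0}, {"xyz": [-1, 1, 38.5], "turn": [0, 0, 0], "grip": 0}]'

```text
clock: 1.6
tcp_pos: [0.5616, 0.3715, 0.0945]
orientation: [0.001, -0.202, 0.979, 0.0]
wrist_force: [0.3, -0.4, 0.3]
finger_gap: -0.0001
grip_force: 0.0
```

```bash
python3 -c "
from h import *
show((54,103.5,93))"
```

```text
t 1.6 box [ 55.9 105.7  94.5] Fbox [ 0.2 -0.5  0.3] gap -0.0001 turn [0.    0.002 0.   ]
(54, 103.5, 93) -> [ 1.9 -2.2  1.5]
```

Request:
apply_moves --rows '[{"xyz": [2, -2, 1], "turn": [0, 0, 0], "grip": 0}, {"xyz": [2, -2, 2], "turn": [0, 0, 0], "grip": 0}, {"xyz": [2, -2, 3], "turn": [0, 0, 0], "grip": 0}, {"xyz": [2, -2, 3], "turn": [0, 0, 0], "grip": 0}]'

```text
clock: 1.93
tcp_pos: [0.5604, 0.368, 0.0901]
orientation: [0.0, -0.202, 0.979, 0.0]
wrist_force: [-0.9, -0.6, 0.7]
finger_gap: 0.0004
grip_force: 0.3
```

Request:
apply_moves --rows '[{"xyz": [0, 0, 1], "turn": [0, 0, 0], "grip": 0}, {"xyz": [0, 0, 2], "turn": [0, 0, 0], "grip": 0}, {"xyz": [0, 0, 2], "turn": [0, 0, 0], "grip": 0}]'

```text
clock: 2.18
tcp_pos: [0.5605, 0.368, 0.0897]
orientation: [0.001, -0.202, 0.979, 0.0]
wrist_force: [-3.3, -1.3, 8.7]
finger_gap: -0.0
grip_force: 4.7
```

Lid 0 resists 8.7 N, so it is locked. Moving to lid 1.

Request:
apply_moves --rows '[{"xyz": [0, 0, -12], "turn": [0, 0, 0], "grip": 0}, {"xyz": [0, -35, -12], "turn": [0, 0, 0], "grip": 0}, {"xyz": [0, -69, -12], "turn": [0, 0, 0], "grip": 0}, {"xyz": [0, -69, -6], "turn": [0, 0, 0], "grip": 0}, {"xyz": [0, -69, -4], "turn": [0, 0, 0], "grip": 0}, {"xyz": [0, -69, -2], "turn": [0, 0, 0], "grip": 0}, {"xyz": [0, -69, -1], "turn": [0, 0, 0], "grip": 0}, {"xyz": [0, -69, 0], "turn": [0, 0, 0], "grip": 0}, {"xyz": [0, -69, 0], "turn": [0, 0, 0], "grip": 0}]'

```text
clock: 2.93
tcp_pos: [0.5875, 0.3042, 0.0897]
orientation: [0.001, -0.202, 0.979, -0.001]
wrist_force: [-2.2, -7.1, 11.4]
finger_gap: -0.0001
grip_force: 5.4
```

```bash
python3 -c "
from h import *
show((54,34.5,90))"
```

```text
t 2.9333 box [53.1 33.7 89.7] Fbox [-4.8 -5.7 11.4] gap -0.0001 turn [-0.003  0.001  0.   ]
(54, 34.5, 90) -> [-0.9  0.8 -0.3]
```

Lid 1 is locked too (11 N). Moving to lid 2.

Request:
apply_moves --rows '[{"xyz": [0, 0, -12], "turn": [0, 0, 0], "grip": 0}, {"xyz": [0, -35, -12], "turn": [0, 0, 0], "grip": 0}, {"xyz": [-1, -68, -12], "turn": [0, 0, 0], "grip": 0}, {"xyz": [-1, -68, -6], "turn": [0, 0, 0], "grip": 0}, {"xyz": [-1, -68, -4], "turn": [0, 0, 0], "grip": 0}, {"xyz": [-1, -68, -2], "turn": [0, 0, 0], "grip": 0}, {"xyz": [-1, -68, -1], "turn": [0, 0, 0], "grip": 0}, {"xyz": [-1, -68, 0], "turn": [0, 0, 0], "grip": 0}, {"xyz": [-1, -68, 0], "turn": [0, 0, 0], "grip": 0}]'

```text
clock: 3.68
tcp_pos: [0.6149, 0.2435, 0.0878]
orientation: [0.0, -0.202, 0.979, 0.0]
wrist_force: [1.0, -0.6, 1.2]
finger_gap: -0.0002
grip_force: 0.4
```

```bash
python3 -c "
from h import *
show((54,-34.5,90))"
```

```text
t 3.6833 box [ 54.3 -32.9  87.8] Fbox [ 0.6 -1.   1.2] gap -0.0002 turn [0.    0.    0.001]
(54, -34.5, 90) -> [ 0.3 -1.6 -2.2]
```

Here it sinks to 87.8 mm at 1.2 N. Pressing further.

Request:
apply_moves --rows '[{"xyz": [0, -1, 1], "turn": [0, 0, 0], "grip": 0}, {"xyz": [0, -1, 2], "turn": [0, 0, 0], "grip": 0}, {"xyz": [0, -1, 3], "turn": [0, 0, 0], "grip": 0}, {"xyz": [0, -1, 4], "turn": [0, 0, 0], "grip": 0}, {"xyz": [0, -1, 4], "turn": [0, 0, 0], "grip": 0}]'

```text
clock: 4.1
tcp_pos: [0.6159, 0.2421, 0.0838]
orientation: [0.0, -0.202, 0.979, 0.0]
wrist_force: [0.2, 1.6, 2.3]
finger_gap: -0.0001
grip_force: 1.1
```

Lid 2 rocks. I'll press it down to z≈71 mm.

Request:
apply_moves --rows '[{"xyz": [0, 0, 2], "turn": [0, 0, 0], "grip": 0}, {"xyz": [0, 0, 4], "turn": [0, 0, 0], "grip": 0}, {"xyz": [0, 0, 6], "turn": [0, 0, 0], "grip": 0}, {"xyz": [0, 0, 8], "turn": [0, 0, 0], "grip": 0}, {"xyz": [0, 0, 10], "turn": [0, 0, 0], "grip": 0}, {"xyz": [0, 0, 12], "turn": [0, 0, 0], "grip": 0}, {"xyz": [0, 0, 13], "turn": [0, 0, 0], "grip": 0}, {"xyz": [0, 0, 13], "turn": [0, 0, 0], "grip": 0}]'

```text
clock: 4.77
tcp_pos: [0.6154, 0.2411, 0.0702]
orientation: [-0.0, -0.202, 0.979, -0.0]
wrist_force: [0.4, -0.5, 0.1]
finger_gap: 0.0003
grip_force: 0.1
```

```bash
python3 - <<'E'
from h import *
from workcell import imaging
c=imaging.read_camera("side");cv2.imwrite("pics/b.png",cv2.resize(c["color"][100:270,180:400],None,fx=2.5,fy=2.5))
show((54,-34.5,180),(-140,-34.5,180),(-115,-34.5,95))
E
```

```text
t 4.8167 box [ 53.8 -35.3  70.2] Fbox [ 0.   0.2 -0.1] gap 0.0 turn [-0.    -0.001 -0.001]
(54, -34.5, 180) -> [  -0.     0.8 -109.8]
(-140, -34.5, 180) -> [ 194.     0.6 -109.6]
(-115, -34.5, 95) -> [168.9   0.7 -24.6]
```

View pics/b.png

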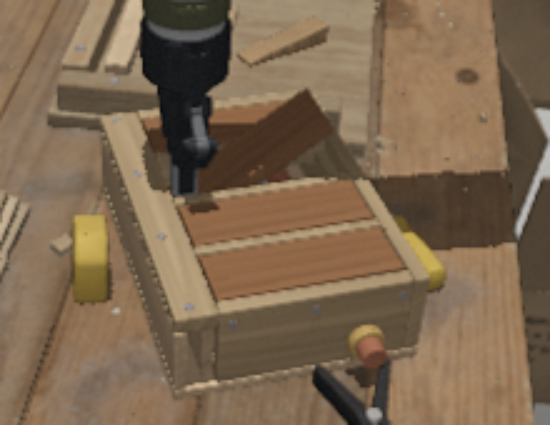

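The side view shows lid 2 standing open with its front end up at px (305,92), about 0.6 rad; the other lids are flush. Next I lift off and go in front of it.

Request:
apply_moves --rows '[{"xyz": [0, 0, -35], "turn": [0, 0, 0], "grip": 0}, {"xyz": [0, 0, -70], "turn": [0, 0, 0], "grip": 0}, {"xyz": [0, 1, -105], "turn": [0, 0, 0], "grip": 0}, {"xyz": [0, 1, -130], "turn": [0, 0, 0], "grip": 0}, {"xyz": [35, 1, -130], "turn": [0, 0, 0], "grip": 0}, {"xyz": [70, 1, -130], "turn": [0, 0, 0], "grip": 0}, {"xyz": [105, 1, -130], "turn": [0, 0, 0], "grip": 0}, {"xyz": [140, 1, -130], "turn": [0, 0, 0], "grip": 0}, {"xyz": [165, 1, -130], "turn": [0, 0, 0], "grip": 0}, {"xyz": [165, 1, -130], "turn": [0, 0, 0], "grip": 0}]'

```text
clock: 5.65
tcp_pos: [0.4584, 0.1757, 0.2005]
orientation: [-0.002, -0.202, 0.979, -0.0]
wrist_force: [-0.6, -0.1, 0.5]
finger_gap: -0.0002
grip_force: 0.0
```

```bash
python3 - <<'E'
from h import *
from workcell import imaging
show((-111,-34.5,120))
for n in("top","side"):
    c=imaging.read_camera(n);w=cloud(c)
    p=B.inv().apply(w.reshape(-1,3)-C)*1000
    m=(c["z_map"].ravel()>0)&(abs(p[:,1]+34.5)<22)&(p[:,0]>-95)&(p[:,0]<25)&(p[:,2]>96)&(p[:,2]<185)
    q=p[m]; print(n,len(q),np.percentile(q,[1,50,99],axis=0).round(0).tolist())
    if len(q)>20: print("slope angle",np.arctan(-np.polyfit(q[:,0],q[:,2],1)[0]))
E
```

```text
t 5.65 box [-116.3  -33.3  200.5] Fbox [-0.6  0.2  0.5] gap -0.0002 turn [ 0.    -0.005 -0.001]
(-111, -34.5, 120) -> [-5.7 -1.2 80.5]
top 940 [[-75.0, -56.0, 97.0], [-37.0, -34.0, 127.0], [6.0, -13.0, 148.0]]
slope angle 0.5647799771343386
side 532 [[-69.0, -56.0, 97.0], [-30.0, -34.0, 124.0], [10.0, -13.0, 150.0]]
slope angle 0.6019680598385917
```

Request:
apply_moves --rows '[{"xyz": [-3, -1, 35], "turn": [0, 0, 0], "grip": 0}, {"xyz": [-6, -1, 70], "turn": [0, 0, 0], "grip": 0}, {"xyz": [-10, -1, 80], "turn": [0, 0, 0], "grip": 0}, {"xyz": [-14, -1, 80], "turn": [0, 0, 0], "grip": 0}, {"xyz": [-20, -1, 80], "turn": [0, 0, 0], "grip": 0}, {"xyz": [-26, -1, 80], "turn": [0, 0, 0], "grip": 0}, {"xyz": [-29, -1, 80], "turn": [0, 0, 0], "grip": 0}, {"xyz": [-32, -1, 78], "turn": [0, 0, 0], "grip": 0}]'

```text
clock: 6.42
tcp_pos: [0.4884, 0.1868, 0.1235]
orientation: [-0.006, -0.202, 0.979, -0.002]
wrist_force: [-20.5, -11.6, 14.4]
finger_gap: 0.0002
grip_force: 11.8
```

```bash
python3 -c "
from h import *
show((-69,-34.5,144),(-42.5,-34.5,162),(-12,-34.5,170))"
```

```text
t 6.4167 box [-84.3 -35.  123.5] Fbox [-23.4  -2.6  14.4] gap 0.0002 turn [-0.001 -0.012 -0.001]
(-69, -34.5, 144) -> [-15.1   0.5 -20.7]
(-42.5, -34.5, 162) -> [-41.4   0.5 -39. ]
(-12, -34.5, 170) -> [-71.8   0.5 -47.4]
```

The finger jams on the corner because I pushed only horizontally. I'll ease back and move along the arc, mostly upward, so friction helps.

Request:
apply_moves --rows '[{"xyz": [2, 0, -3], "turn": [0, 0, 0], "grip": 0}, {"xyz": [1, 0, -7], "turn": [0, 0, 0], "grip": 0}, {"xyz": [-1, 0, -11], "turn": [0, 0, 0], "grip": 0}, {"xyz": [-4, 0, -15], "turn": [0, 0, 0], "grip": 0}, {"xyz": [-7, 0, -19], "turn": [0, 0, 0], "grip": 0}]'

```text
clock: 6.83
tcp_pos: [0.5016, 0.1924, 0.1433]
orientation: [0.001, -0.202, 0.979, 0.0]
wrist_force: [-0.8, 0.4, -1.1]
finger_gap: -0.0001
grip_force: 0.3
```

```bash
cat >> h.py <<'E'
def lid(y=-34.5):
    from workcell import imaging
    for n in("top","side"):
        c=imaging.read_camera(n);p=B.inv().apply(cloud(c).reshape(-1,3)-C)*1000;b=c["color"].reshape(-1,3).astype(int)
        m=(c["z_map"].ravel()>0)&(abs(p[:,1]-y)<24)&(p[:,0]>-95)&(p[:,0]<80)&(p[:,2]>96)&(p[:,2]<200)&(b[:,2]-b[:,0]>45)
        q=p[m]
        if len(q)>20: print(n,len(q),np.percentile(q,[2,50,98],axis=0)[:,[0,2]].round(0).tolist(),"angle from pca",end=" ");v=np.linalg.svd((q-q.mean(0))[:,[0,2]],full_matrices=False)[2][0];v=v if v[1]>0 else -v;print(np.arctan2(v[1],-v[0]).round(2))
E
python3 -c "
from h import *
show((-69,-34.5,144),(-42.5,-34.5,162),(-12,-34.5,170));lid()"
```

```text
t 6.8333 box [-70.  -35.1 143.3] Fbox [-0.6  0.7 -1.1] gap -0.0001 turn [-0.     0.003 -0.   ]
(-69, -34.5, 144) -> [-1.   0.6 -0.7]
(-42.5, -34.5, 162) -> [-27.5   0.6 -18.7]
(-12, -34.5, 170) -> [-58.1   0.6 -26.6]
top 576 [[-50.0, 97.0], [-15.0, 127.0], [11.0, 164.0]] angle from pca 0.86
side 460 [[-42.0, 97.0], [-14.0, 129.0], [13.0, 162.0]] angle from pca 0.88
```

The lid is now at about 0.88 rad and following with low force. Continuing along the arc.

Request:
apply_moves --rows '[{"xyz": [-4, 0, -5], "turn": [0, 0, 0], "grip": 0}, {"xyz": [-9, 0, -8], "turn": [0, 0, 0], "grip": 0}, {"xyz": [-14, 0, -12], "turn": [0, 0, 0], "grip": 0}, {"xyz": [-18, 0, -15], "turn": [0, 0, 0], "grip": 0}, {"xyz": [-23, 0, -17], "turn": [0, 0, 0], "grip": 0}, {"xyz": [-28, 0, -20], "turn": [0, 0, 0], "grip": 0}, {"xyz": [-33, 0, -22], "turn": [0, 0, 0], "grip": 0}, {"xyz": [-38, 0, -24], "turn": [0, 0, 0], "grip": 0}, {"xyz": [-43, 0, -25], "turn": [0, 0, 0], "grip": 0}, {"xyz": [-48, 0, -26], "turn": [0, 0, 0], "grip": 0}, {"xyz": [-53, 0, -27], "turn": [0, 0, 0], "grip": 0}, {"xyz": [-58, 0, -27], "turn": [0, 0, 0], "grip": 0}]'

```text
clock: 7.93
tcp_pos: [0.5538, 0.215, 0.1689]
orientation: [0.0, -0.202, 0.979, 0.0]
wrist_force: [-0.8, 0.4, 0.5]
finger_gap: 0.0001
grip_force: 0.3
```

```bash
python3 -c "
from h import *
show((14,-34.5,167));lid()"
```

```text
t 7.9333 box [-13.1 -35.  168.9] Fbox [-0.6  0.7  0.5] gap 0.0001 turn [ 0.     0.    -0.001]
(14, -34.5, 167) -> [-27.1   0.5   1.9]
```

Request:
apply_moves --rows '[{"xyz": [-4, 0, 0], "turn": [0, 0, 0], "grip": 0}, {"xyz": [-8, 0, 0], "turn": [0, 0, 0], "grip": 0}, {"xyz": [-12, 0, 0], "turn": [0, 0, 0], "grip": 0}, {"xyz": [-15, 0, 1], "turn": [0, 0, 0], "grip": 0}, {"xyz": [-18, 0, 1], "turn": [0, 0, 0], "grip": 0}, {"xyz": [-20, 0, 1], "turn": [0, 0, 0], "grip": 0}, {"xyz": [-22, 0, 1], "turn": [0, 0, 0], "grip": 0}, {"xyz": [-22, 0, 1], "turn": [0, 0, 0], "grip": 0}]'

```text
clock: 8.7
tcp_pos: [0.5738, 0.2236, 0.1676]
orientation: [0.0, -0.202, 0.979, 0.0]
wrist_force: [-0.3, 0.1, -0.2]
finger_gap: -0.0002
grip_force: 0.0
```

```bash
python3 - <<'E'
from h import *
from workcell import imaging
show((14,-34.5,167))
c=imaging.read_camera("side");cv2.imwrite("pics/c.png",cv2.resize(c["color"][80:270,180:400],None,fx=2.5,fy=2.5))
E
```

```text
t 8.7 box [  8.6 -35.  167.6] Fbox [-0.2  0.2 -0.2] gap -0.0002 turn [ 0.  0. -0.]
(14, -34.5, 167) -> [-5.4  0.5  0.6]
```

View pics/c.png

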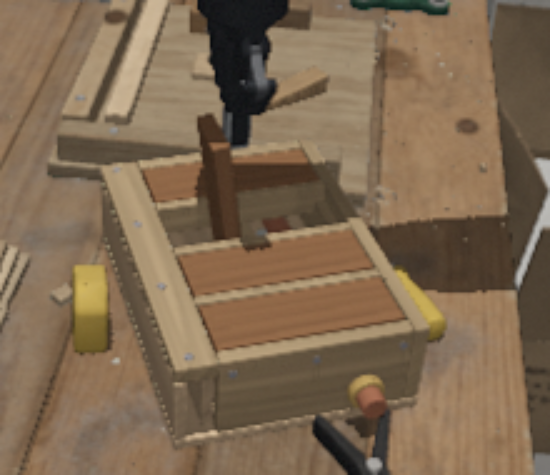

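Lid 2 is past upright at px (215,170), leaning back. I'll nudge it on to the stop.

Request:
apply_moves --rows '[{"xyz": [-2, 0, 0], "turn": [0, 0, 0], "grip": 0}, {"xyz": [-4, 0, 0], "turn": [0, 0, 0], "grip": 0}, {"xyz": [-6, 0, 0], "turn": [0, 0, 0], "grip": 0}, {"xyz": [-7, 0, 0], "turn": [0, 0, 0], "grip": 0}, {"xyz": [-7, 0, 0], "turn": [0, 0, 0], "grip": 0}]'

```text
clock: 9.17
tcp_pos: [0.5802, 0.2263, 0.1678]
orientation: [0.0, -0.202, 0.979, 0.0]
wrist_force: [0.6, -0.7, -0.3]
finger_gap: 0.0
grip_force: 0.0
```

Request:
apply_moves --rows '[{"xyz": [-1, 0, 0], "turn": [0, 0, 0], "grip": 0}, {"xyz": [-2, 0, 0], "turn": [0, 0, 0], "grip": 0}, {"xyz": [-3, 0, 0], "turn": [0, 0, 0], "grip": 0}, {"xyz": [-3, 0, 0], "turn": [0, 0, 0], "grip": 0}]'

```text
clock: 9.5
tcp_pos: [0.5812, 0.2268, 0.1677]
orientation: [-0.002, -0.202, 0.979, -0.0]
wrist_force: [-4.1, -2.3, 2.1]
finger_gap: 0.0001
grip_force: 3.0
```

```bash
python3 - <<'E'
from h import *
from workcell import imaging
show()
c=imaging.read_camera("side");cv2.imwrite("pics/d.png",cv2.resize(c["color"][80:200,220:360],None,fx=4,fy=4))
p=B.inv().apply(cloud(c).reshape(-1,3)-C)*1000;b=c["color"].reshape(-1,3).astype(int)
m=(c["z_map"].ravel()>0)&(abs(p[:,1]+34.5)<35)&(p[:,0]>-10)&(p[:,0]<75)&(p[:,2]>97)&(p[:,2]<200)&(b[:,2]-b[:,0]>30)
q=p[m];print(len(q))
for z in range(97,200,10):
    k=q[abs(q[:,2]-z)<5]
    if len(k): print(z,len(k),np.percentile(k[:,0],[5,50,95]).round(1))
E
```

```text
t 9.5 box [ 16.7 -35.  167.7] Fbox [-4.7 -0.5  2.1] gap 0.0001 turn [-0.    -0.003 -0.001]
402
97 17 [10.5 19.6 26. ]
107 35 [12.3 22.  27.7]
117 33 [14.7 23.1 29.9]
127 33 [16.6 25.1 32.9]
137 33 [19.3 28.3 34.5]
147 31 [22.6 31.2 37.2]
157 33 [24.1 31.2 39.3]
167 36 [26.7 35.5 42.1]
177 35 [28.4 38.4 44.5]
187 116 [31.5 38.  44.5]
```

View pics/d.png

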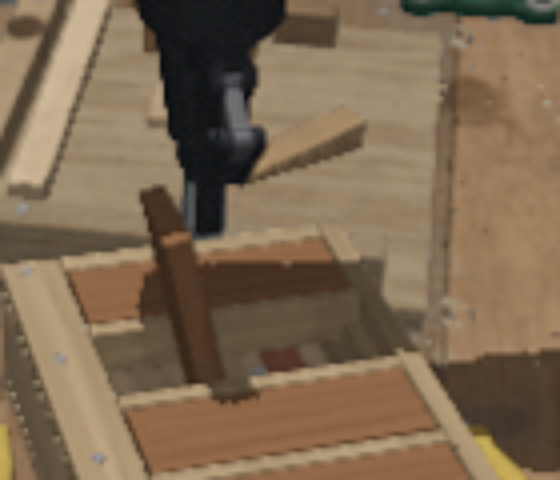

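The slope gives about 1.80 rad and the force is rising, so the lid is on its stop. Backing away and up.

Request:
apply_moves --rows '[{"xyz": [5, 0, 0], "turn": [0, 0, 0], "grip": 0}, {"xyz": [30, 0, 0], "turn": [0, 0, 0], "grip": 0}, {"xyz": [60, 0, -20], "turn": [0, 0, 0], "grip": 0}, {"xyz": [90, 0, -50], "turn": [0, 0, 0], "grip": 0}, {"xyz": [120, 0, -80], "turn": [0, 0, 0], "grip": 0}, {"xyz": [120, 0, -80], "turn": [0, 0, 0], "grip": 0}, {"xyz": [120, 0, -80], "turn": [0, 0, 0], "grip": 0}]'

```text
clock: 10.13
tcp_pos: [0.473, 0.18, 0.2507]
orientation: [0.003, -0.202, 0.979, 0.0]
wrist_force: [0.3, 0.1, 0.2]
finger_gap: -0.0002
grip_force: 0.0
```

```bash
python3 - <<'E'
from h import *
from workcell import imaging
show()
c=imaging.read_camera("side")
p=B.inv().apply(cloud(c).reshape(-1,3)-C)*1000;b=c["color"].reshape(-1,3).astype(int)
m=(c["z_map"].ravel()>0)&(abs(p[:,1]+34.5)<35)&(p[:,0]>-10)&(p[:,0]<75)&(p[:,2]>97)&(p[:,2]<200)&(b[:,2]-b[:,0]>30)
q=p[m];z=range(97,180,10);x=[np.percentile(q[abs(q[:,2]-i)<5,0],5) for i in z];print(np.pi/2+np.arctan(np.polyfit(z,x,1)[0]))
a=imaging.read_camera("top")
cv2.imwrite("pics/e.png",np.hstack([cv2.resize(a["color"][110:310,170:400],(400,348)),cv2.resize(c["color"][80:280,180:410],(400,348))]))
E
```

```text
t 10.1333 box [-101.1  -35.1  250.7] Fbox [ 0.3 -0.1  0.2] gap -0.0002 turn [-0.001  0.007 -0.001]
1.802389070925485
```

View pics/e.png

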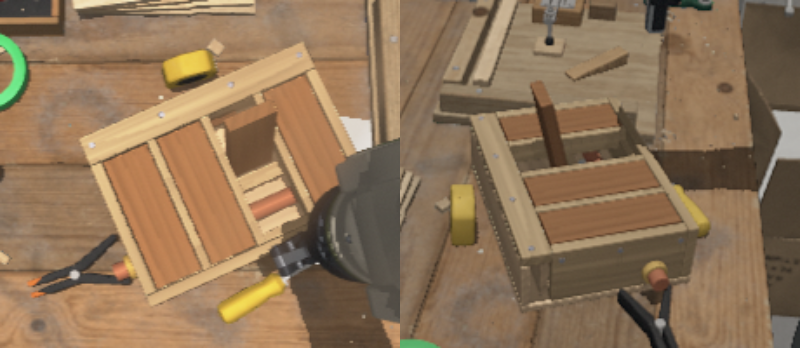

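Lid 2 stands open at about 1.80 rad (px (250,140) in the top view). The other three lids are shut, the tape, screwdriver and clamp look undisturbed, and the arm is clear.

```bash
python3 -c "
from workcell import ticket
print(ticket.hand_in())"
```

```text
the job is handed in; nothing more can be done
None
```

The job is handed in, verdict not shown: the third lid from the left (lid_2) was the unlocked one and now leans on its stop at about 1.80 rad, with the other three lids shut and the tape measure, screwdriver and spring clamp left alone.

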